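# Hang a specimen tray bracket on its slotted display stand

### The arm

A 6-joint arm with a two-finger parallel gripper is mounted at the origin on the work surface. World frame = base frame: x ahead of the robot, y to its left, z up, the work surface at z = 0. Lengths are in mm, angles in rad, forces in N, time in s.
With the tool pointing down it reaches from about 300 to 1000 mm from the base axis. Payload 5.1 kg.
Tool frame: the origin (TCP) lies between the finger pads; the fingertips stand 17 mm ahead of it and the grasp point (between the pads) lies 2 mm behind it; z points along the fingers, y is the line along which they close (so a half turn about z gives the same grasp; the last joint's range is limited). The gripper opens to 95 mm and grips with 3 to 60 N. Pads are 20 mm wide; open, the fingers measure 119 mm over their backs; the gripper's body (75 mm by 180 mm) begins 59 mm behind the grasp point.
Start: joints at [1.03, 0.124, 1.65, -0, 1.367, -0.083], TCP at [287.302, 583.046, 231.656] pointing down, gripper open.
Joint ranges: [-2.61, 2.61], [-1.02, 2.33], [0.03, 2.71], [-1.35, 4.49], [0.32, 2.68], [-2.91, 2.91]. Speed limits (rad/s): [2.57, 2.57, 3.14, 3.14, 3.14, 3.14].

### API

Orientations are given as a 3x3 rotation matrix whose columns are the frame's x, y, z axes.
In Python, from cell import manip gives the robot as it stands.
- The arm moves only by the tool arm_command, never from a script. Its argument "commands" is a list of rows, each an object of numbers: "fingers": the finger opening in m, from 0 to 0.0951; "x", "y", "z": the shift along the tool's x, y, z in m; "roll": the turn about the tool's z in rad. In form: [{"fingers": .., "x": .., "y": .., "z": .., "roll": ..}, ...]. A call has exactly 5 rows; each row shifts and turns the commanded pose from where the row before left it, along the tool's axes as they then stand; what a row does not reach is not made up. A row lasts 1/12 s, in which the tool goes at most 41.7 mm and 7.16 degrees, less where a joint would pass 70% of its speed; a pose out of reach is approached as far as the arm can. A call with a gripper value outside its range is refused whole. The fingers move at their own pace and stop on an object; the grip force is fixed at half the most. Time passes only in rows, so rows that do not move let the fingers close, or fill a call up. It gives the time, the measured TCP pose, the force, the opening and the grip force at its end, in the units of the state.
- manip.sense(): the state, without advancing time (a new reading comes with each control period).
- manip.grab_frame(name): name is "side" or "top" or "wrist"; returns a dict with "frame" (480x640x3 uint8, red, green, blue), "fx", "fy", "cx", "cy" (pixels), "k1" (the pictures are not rectified: a ray, as slopes to the right and down, at radius r is drawn at 1 + k1 r^2 times it, then the intrinsics apply), "rvec" (rotation vector, rad) and "tvec" (3), from world to camera coordinates, as OpenCV has them. Camera axes: x right, y down, z forward; pixel columns grow to the right and rows downward; lengths in mm; the calibration is good to about 2 mm. A picture is of the moment at which its call begins. There is no depth.
- manip.close_job(): hands the job in; it is judged then, once.
The state is a dict: "time_s": time; "q": joint angles; "qvel": joint speeds; "effort": joint torques, N m; "tcp_pos": TCP position; "eef_rot": TCP orientation; "force": force on the tool from outside, world axes, zero at the start; "ft_torque": the same for the moment, N m; "grip_width": finger opening in mm; "grasp_force": force on a finger pad.
Only numpy, scipy, OpenCV 4.12 (cv2) and the standard library are available. Lean on these libraries where they do the work, as an engineer would, in place of code of your own. Each camera call takes 0.05 s, during which the arm holds its last target. There are 200 camera calls.

### The job

Hang the tray bracket on the slotted display stand: put its two claws into the top two slots and press it down gently until it has gone past the spring catch and sits fully home, then let go. Do not force it against the stand, and leave the jar, the glass dish and the slide box where they are.

Things in the scene. Friction and masses are not known exactly. Their poses are not given: they have to be found in the camera images.
- bracket: (Sizes in mm.) Grey tray bracket, 0.2-0.3 kg, loose on its underside. Origin: foot of the back plate's rear face, mid-width. x along the arm away from the claws, z up. Back plate x 0..6, 24 wide, 91 high. Web 10 thick (y), x 6..109, z 0..46: grip it here. Round tray, radius 42, 10 high, centred at x 150. Two claws stick out of the rear face. Centre of mass near x 70.
- grip (a point): Point in the middle of the bracket's web where it is best gripped from above across the 10 mm thickness: 80 mm along x, 32 mm above the bracket's underside.
- pad (a point): (mm) Place to press on: top of the bracket's ledge (24 wide, x 0..30 out from the back plate's rear face, top 91 above the underside). The point is 18 out from the rear face, mid-width.
- claw (a point): (mm) Underside of the upper claw's neck where it leaves the rear face, 77 above the bracket's underside; the lower claw is the same 59 below. Claws are 6 wide (y), stick out 12 (upper 15, with a bump). Neck 8 high; the hook at its end hangs 15 below the neck's underside, leaving a 5.5 gap to the back plate for the 4 thick strip.
- stand: (mm) Fixed stand: base 135 x 120 x 14, dark steel channel 42 wide, 238 high, closed in front by a white strip (4 thick, 36 wide, top at 232) with a column of three slots, each 9 wide, 38 high, 59 apart; use the top two. Origin: on the bench straight below the strip's front face, mid-channel; x points straight out of that face (as the hung bracket's arm does), z up.
- upper_slot (a point): Nominal centre of the top slot at the strip's front face, 196 mm above the bench; the next slot is 59 below. The strip was clipped in by hand: its slots and catch really sit up to 4 mm higher or lower and up to 4.5 mm to either side (along y) of what is stated; this is not in the poses and must be felt (claws met by solid strip: step sideways) or seen.
- entry (a point): Nominal place for the bracket's origin when its claws have been pushed straight in (along the stand's -x, bracket level and aligned) until the back plate meets the strip: 122 mm above the bench, 22 above home. Lowered 8 to 17 from here the upper claw rests on a spring catch behind the top slot; let go, it stays hanging there, 10 too high.
- home (a point): Nominal place of the bracket's origin when home: at the strip's face, 100 mm above the bench (really up to 4 higher or lower, 6 to either side). Pushing down with about 5 to 10 N takes it past the catch; about 10 lower the claws' necks sit on the slots' lower edges, a hard stop. Pressing with over about 15 N risks bending the strip.
- catch (a joint): Sprung nose of the catch inside the stand, behind the top slot (metres, not visible from outside): 0 = sprung forward, its state before the bracket and again when the bracket is home; about 0.002 to 0.004 = held back by the claw's bump that is passing it.
- jar: Bystander: amber jar with black lid, radius 30, 95 mm high, origin at its underside's centre. Leave alone.
- dish: Bystander: round glass dish, radius 45, 22 mm high, origin at its underside's centre. Leave alone.
- slidebox: Bystander: wooden slide box 87 x 62 x 36 mm, origin at its underside's centre. Leave alone.

How it is judged:
By the outcome, as a careful person would: the job done as asked, in the order asked, and still so for the second after the job is handed in, with the robot touching nothing.
It also fails if it takes over 54 s, if anything falls off the work surface, if the arm or the gripper's body presses on something with over 40 N, if the wrist force passes 120 N, or if a joint passes its speed limit or range.

## Working session

There is one attempt and no reset: what is moved stays moved. The work goes in short steps, Python scripts to look and compute and a tool call to move; the robot and the scene stay as the last step left them, time stands still between calls to the robot, and variables do not carry over. Pictures are saved under pics/ and viewed, at most 10 in all, crops included, and the job is handed in when it is done.

Besides the shell and the picture viewer there is one more tool, called after "Call:" as name([rows], argument=value, ...), one row to a line, values as JSON. arm_command: Moves the arm, as the interface text tells. Its arguments: {"type":"object","properties":{"commands":{"type":"array","items":{"type":"object","properties":{"fingers":{"type":"number"},"x":{"type":"number"},"y":{"type":"number"},"z":{"type":"number"},"roll":{"type":"number"}}}}},"required":["commands"]}

```bash
mkdir -p pics; ls; python3 - <<'E'
from cell import manip
import cv2,pickle
d={}
for n in("side","top","wrist"):
    f=manip.grab_frame(n); d[n]=f
    cv2.imwrite(f"pics/{n}0.png",f["frame"][:,:,::-1])
    print(n,{k:v for k,v in f.items() if k!="frame"})
s=manip.sense();print(s)
E
```

```text
pics
side {'fx': 582.4357275718379, 'fy': 582.4357275718379, 'cx': 318.7747263341603, 'cy': 243.128498225909, 'k1': -0.09922718501904762, 'rvec': array([ 2.15205134, -0.66756541,  0.33928057]), 'tvec': array([-460.32567558,  308.90512516, 1056.61292311])}
top {'fx': 472.8434157372993, 'fy': 472.8434157372993, 'cx': 320.2675771221907, 'cy': 238.53243026348065, 'k1': -0.04697406209398102, 'rvec': array([ 2.19838917, -2.17421402,  0.06848193]), 'tvec': array([  19.98348144,  578.38220421, 1062.66086506])}
wrist {'fx': 419.2459381176364, 'fy': 419.2459381176364, 'cx': 328.18015758878875, 'cy': 240.91843740096206, 'k1': -0.0694730989283224, 'rvec': array([-2.48840995, -1.5485294 , -0.18393419]), 'tvec': array([-648.65240285,  -26.23428492,  389.71410224])}
{'time_s': 0.15, 'q': array([ 1.03042027e+00,  1.24342896e-01,  1.65138159e+00, -2.88367467e-05,
        1.36748499e+00, -8.26425362e-02]), 'qvel': array([ 2.88513402e-04, -2.91139777e-03, -2.97196176e-03, -6.61319154e-04,
        1.40397345e-03, -1.25293189e-07]), 'effort': array([ 5.57697949e-04, -4.18195438e+01, -3.60471117e+01,  7.75262900e-02,
        4.68798482e-02, -1.27300796e-04]), 'tcp_pos': array([287.05590963, 582.64573998, 230.66484164]), 'eef_rot': array([[-8.97058934e-01,  4.41910191e-01, -8.07571357e-04],
       [ 4.41910916e-01,  8.97057846e-01, -1.40098293e-03],
       [ 1.05329590e-04, -1.61363885e-03, -9.99998693e-01]]), 'force': array([ 0.36773746,  0.39648219, -0.59831148]), 'ft_torque': array([-0.05777235, -0.01158543,  0.04654617]), 'grasp_force': 0.0, 'grip_width': 94.98936336882312}
```

View pics/top0.png

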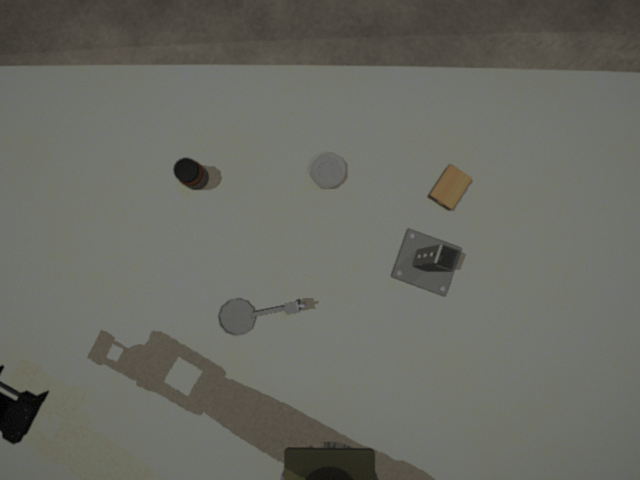

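View pics/side0.png

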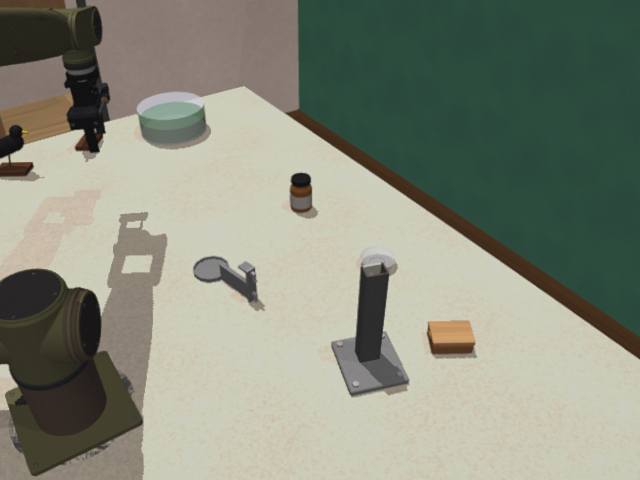

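```bash
python3 - <<'E'
from cell import manip
import cv2
f=manip.grab_frame("top")["frame"][:,:,::-1]
a=cv2.resize(f[285:345,210:330],None,fx=6.5,fy=6.5,interpolation=cv2.INTER_CUBIC)[:, :780]
b=cv2.resize(f[222:302,385:475],None,fx=6,fy=6,interpolation=cv2.INTER_CUBIC)
cv2.imwrite("pics/a.png",cv2.convertScaleAbs(a,alpha=1.5));cv2.imwrite("pics/b.png",cv2.convertScaleAbs(b,alpha=1.7))
E
```

```text
(no output)
```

View pics/a.png

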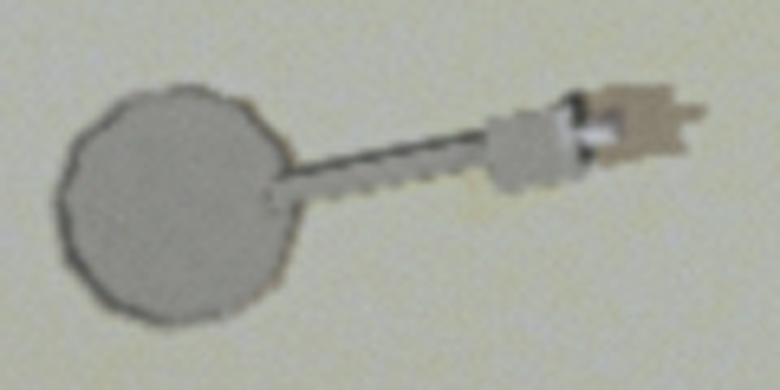

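View pics/b.png

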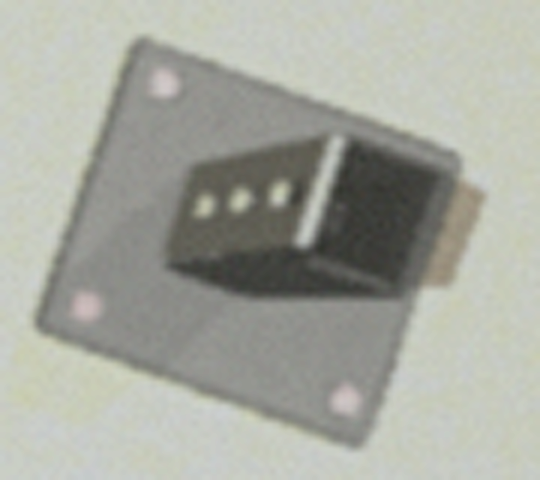

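```bash
cat > h.py <<'E'
import numpy as np, cv2
from scipy.optimize import least_squares
def proj(P,f):
    K=np.array([[f["fx"],0,f["cx"]],[0,f["fy"],f["cy"]],[0,0,1.]])
    return cv2.projectPoints(np.asarray(P,float).reshape(-1,1,3),f["rvec"],f["tvec"],K,np.array([f["k1"],0,0,0,0.]))[0][:,0]
def ray(uv,f,z):
    "world point at height z"
    K=np.array([[f["fx"],0,f["cx"]],[0,f["fy"],f["cy"]],[0,0,1.]])
    n=cv2.undistortPoints(np.asarray(uv,float).reshape(-1,1,2),K,np.array([f["k1"],0,0,0,0.]))[:,0]
    R=cv2.Rodrigues(f["rvec"])[0]; c=-R.T@f["tvec"]
    d=np.c_[n,np.ones(len(n))]@R
    return c+d*((z-c[2])/d[:,2])[:,None]
def Rz(a): return np.array([[np.cos(a),-np.sin(a),0],[np.sin(a),np.cos(a),0],[0,0,1]])
def fit(obj,uv,f,x0):
    g=lambda p:(proj(np.asarray(obj)@Rz(p[2]).T+[p[0],p[1],0],f)-uv).ravel()
    r=least_squares(g,x0,x_scale=[100,100,1]); return r.x,np.round(r.fun.reshape(-1,2),1)
E
python3 - <<'E'
from cell import manip
from h import *
f=manip.grab_frame("top")
A=lambda p:np.array(p)/6.5+[210,285]-.42
B=lambda p:np.array(p)/6+[385,222]-.42
print("base",ray(B([(137,38),(460,155),(362,447),(38,327)]),f,14).round(1))
b=ray(B([(137,38),(460,155),(362,447),(38,327)]),f,14)
for i,j in((0,1),(1,2),(2,3),(3,0)): d=b[j]-b[i];print(np.linalg.norm(d).round(1),np.arctan2(d[1],d[0]).round(4))
s=ray(B([(333,135),(297,244)]),f,232);print("strip",s.round(1),np.linalg.norm(s[1]-s[0]))
print("strip rear",ray(B([(346,138),(308,247)]),f,232).round(1))
print("foot",ray(B([(192,165),(168,265)]),f,14).round(1))
for p,z in(((205,206),78),((240,199),137),((281,191),196)):print("slot",ray(B([p]),f,z).round(1))
uv=A([(179,206),(577,145),(495,157),(536,151)])
print("tray",ray(uv[:1],f,10).round(1),"ledge",ray(uv[1:],f,91).round(1))
obj=[(150,0,10),(0,0,91),(30,0,91),(15,0,91)]
x,r=fit(obj,uv,f,[550,50,1.5]);print("bracket",x.round(3),r.tolist())
g=np.array([[80,0,32]])@Rz(x[2]).T+[x[0],x[1],0];print("grip",g)
E
```

```text
base [[ 605.2 -174.1   14. ]
 [ 561.5 -298.6   14. ]
 [ 449.7 -260.2   14. ]
 [ 494.1 -136.2   14. ]]
131.8 -1.9083
118.3 2.8112
131.7 1.2265
117.4 -0.3289
strip [[ 556.3 -194.9  232. ]
 [ 522.8 -183.6  232. ]] 35.325753902370124
strip rear [[ 555.4 -198.9  232. ]
 [ 521.9 -187.   232. ]]
foot [[ 556.6 -195.2   14. ]
 [ 518.2 -186.    14. ]]
slot [[ 538.9 -187.1   78. ]]
slot [[ 539.6 -186.9  137. ]]
slot [[ 540.3 -187.2  196. ]]
tray [[398.3 214.8  10. ]] ledge [[427.8  70.9  91. ]
 [423.6  97.6  91. ]
 [425.7  84.2  91. ]]
bracket [428.786  69.207   1.776] [[-0.5, 0.0], [0.8, -0.5], [-0.5, 0.4], [0.2, -0.0]]
grip [[412.46876056 147.52514876  32.        ]]
```

Tray at (238,317), claws near (310,303) with the bracket's arm pointing left. The stand's strip faces left, with its slots at about (419,256), (425,255) and (432,254). Bracket pose is (429, 69) at yaw 1.776. Stand is at about (538.5, -189.5) at yaw 1.2355.

Call:
arm_command([
  {"roll": 0.1135, "z": 0.018, "fingers": 0.095},
  {"roll": 0.1135, "z": 0.018, "fingers": 0.095},
  {"roll": 0.1135, "z": 0.018, "fingers": 0.095},
  {"roll": 0.1135, "z": 0.018, "fingers": 0.095},
  {"roll": 0.1135, "z": 0.018, "fingers": 0.095},
])

```text
invalid input at $.commands[0]: expected keys fingers, x, y, z, roll
```

Call:
arm_command([
  {"roll": 0.1135, "fingers": 0.095},
  {"roll": 0.1135, "fingers": 0.095},
  {"roll": 0.1135, "fingers": 0.095},
  {"x": -0.0376, "y": 0.0028, "fingers": 0.095},
  {"x": -0.0376, "y": 0.0028, "fingers": 0.095},
])

```text
invalid input at $.commands[0]: expected keys fingers, x, y, z, roll
```

Call:
arm_command([
  {"x": -0.0376, "y": 0.0028, "fingers": 0.095},
  {"x": -0.0376, "y": 0.0028, "fingers": 0.095},
  {"x": -0.0376, "y": 0.0028, "fingers": 0.095},
  {"x": -0.0376, "y": 0.0028, "fingers": 0.095},
  {"x": -0.0376, "y": 0.0028, "fingers": 0.095},
])

```text
invalid input at $.commands[0]: expected keys fingers, x, y, z, roll
```

Call:
arm_command([
  {"x": -0.0376, "y": 0.0028, "fingers": 0.095},
  {"x": -0.0376, "y": 0.0028, "fingers": 0.095},
  {"x": -0.0376, "y": 0.0028, "fingers": 0.095},
  {"x": -0.0376, "y": 0.0028, "fingers": 0.095},
  {"fingers": 0.095},
])

```text
invalid input at $.commands[0]: expected keys fingers, x, y, z, roll
```

Call:
arm_command([
  {"fingers": 0.095, "x": 0, "y": 0, "z": 0.018, "roll": 0.1135},
  {"fingers": 0.095, "x": 0, "y": 0, "z": 0.018, "roll": 0.1135},
  {"fingers": 0.095, "x": 0, "y": 0, "z": 0.018, "roll": 0.1135},
  {"fingers": 0.095, "x": 0, "y": 0, "z": 0.018, "roll": 0.1135},
  {"fingers": 0.095, "x": 0, "y": 0, "z": 0.018, "roll": 0.1135},
])

```text
time_s: 0.67
tcp_pos: [287.2, 582.9, 140.7]
eef_rot: [[-0.514, 0.858, -0.0], [0.858, 0.514, -0.0], [-0.0, -0.0, -1.0]]
force: [0.3, 0.5, -0.5]
grip_width: 95.1
grasp_force: 0.0
```

Call:
arm_command([
  {"fingers": 0.095, "x": 0, "y": 0, "z": 0, "roll": 0.1135},
  {"fingers": 0.095, "x": 0, "y": 0, "z": 0, "roll": 0.1135},
  {"fingers": 0.095, "x": 0, "y": 0, "z": 0, "roll": 0.1135},
  {"fingers": 0.095, "x": -0.0376, "y": 0.0028, "z": 0, "roll": 0},
  {"fingers": 0.095, "x": -0.0376, "y": 0.0028, "z": 0, "roll": 0},
])

```text
time_s: 1.08
tcp_pos: [307.8, 510.7, 141.2]
eef_rot: [[-0.206, 0.979, -0.0], [0.979, 0.206, -0.0], [-0.0, -0.0, -1.0]]
force: [1.1, -0.2, 0.1]
grip_width: 95.1
grasp_force: 0.0
```

Call:
arm_command([
  {"fingers": 0.095, "x": -0.0376, "y": 0.0028, "z": 0, "roll": 0},
  {"fingers": 0.095, "x": -0.0376, "y": 0.0028, "z": 0, "roll": 0},
  {"fingers": 0.095, "x": -0.0376, "y": 0.0028, "z": 0, "roll": 0},
  {"fingers": 0.095, "x": -0.0376, "y": 0.0028, "z": 0, "roll": 0},
  {"fingers": 0.095, "x": -0.0376, "y": 0.0028, "z": 0, "roll": 0},
])

```text
time_s: 1.5
tcp_pos: [360.1, 327.7, 141.7]
eef_rot: [[-0.204, 0.979, 0.0], [0.979, 0.204, 0.0], [0.0, 0.0, -1.0]]
force: [0.4, -1.4, -0.0]
grip_width: 95.1
grasp_force: 0.0
```

Call:
arm_command([
  {"fingers": 0.095, "x": -0.0376, "y": 0.0028, "z": 0, "roll": 0},
  {"fingers": 0.095, "x": -0.0376, "y": 0.0028, "z": 0, "roll": 0},
  {"fingers": 0.095, "x": -0.0376, "y": 0.0028, "z": 0, "roll": 0},
  {"fingers": 0.095, "x": -0.0376, "y": 0.0028, "z": 0, "roll": 0},
  {"fingers": 0.095, "x": -0.0376, "y": 0.0028, "z": 0, "roll": 0},
])

```text
time_s: 1.92
tcp_pos: [412.1, 146.5, 141.9]
eef_rot: [[-0.204, 0.979, 0.001], [0.979, 0.204, 0.0], [0.0, 0.001, -1.0]]
force: [1.6, -0.9, 0.5]
grip_width: 94.7
grasp_force: 0.0
```

```bash
python3 - <<'E'
from cell import manip
import cv2
from h import *
f=manip.grab_frame("wrist");cv2.imwrite("pics/w1.png",cv2.convertScaleAbs(f["frame"][:,:,::-1],alpha=1.3))
R=cv2.Rodrigues(f["rvec"])[0];s=manip.sense();print(s["eef_rot"].T@(-R.T@f["tvec"]-s["tcp_pos"]),s["eef_rot"].T@R[2],s["tcp_pos"])
x=[428.8,69.2,1.776]
O=np.array([(0,12,91),(0,-12,91),(30,12,91),(30,-12,91),(30,5,46),(30,-5,46),(108,5,46),(108,-5,46),(150,0,10)])
print(proj(O@Rz(x[2]).T+[x[0],x[1],0],f).round(0).tolist())
E
```

```text
[  71.52069713   -1.51043724 -153.04353049] [-2.34157548e-01  7.65843052e-05  9.72198661e-01] [413.85376888 141.29918754 141.92590079]
[[309.0, 407.0], [352.0, 407.0], [308.0, 359.0], [353.0, 359.0], [322.0, 324.0], [338.0, 324.0], [322.0, 203.0], [339.0, 203.0], [330.0, 132.0]]
```

View pics/w1.png

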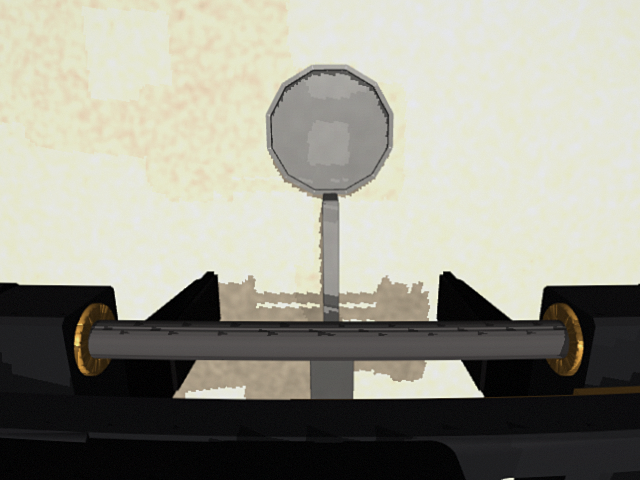

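Tray centre (330,130), web columns 322–339 and ledge columns 310–353 all match the predicted projection, so the pose holds. Descending.

Call:
arm_command([
  {"fingers": 0.095, "x": 0, "y": 0, "z": 0.018, "roll": 0},
  {"fingers": 0.095, "x": 0, "y": 0, "z": 0.018, "roll": 0},
  {"fingers": 0.095, "x": 0, "y": 0, "z": 0.018, "roll": 0},
  {"fingers": 0.095, "x": 0, "y": 0, "z": 0.018, "roll": 0},
  {"fingers": 0.095, "x": 0, "y": 0, "z": 0.01, "roll": 0},
])

```text
time_s: 2.38
tcp_pos: [410.7, 147.9, 57.6]
eef_rot: [[-0.203, 0.979, -0.003], [0.979, 0.203, -0.001], [-0.0, -0.003, -1.0]]
force: [-0.3, -0.9, -1.0]
grip_width: 95.1
grasp_force: 0.0
```

Call:
arm_command([
  {"fingers": 0.05, "x": 0, "y": 0, "z": 0.01, "roll": 0},
  {"fingers": 0.05, "x": 0, "y": 0, "z": 0, "roll": 0},
  {"fingers": 0.05, "x": 0, "y": 0, "z": 0, "roll": 0},
  {"fingers": 0.05, "x": 0, "y": 0, "z": 0, "roll": 0},
  {"fingers": 0.05, "x": 0, "y": 0, "z": 0, "roll": 0},
])

```text
time_s: 2.8
tcp_pos: [413.0, 148.4, 50.8]
eef_rot: [[-0.204, 0.979, 0.002], [0.979, 0.204, 0.0], [0.0, 0.002, -1.0]]
force: [0.1, 0.3, 0.3]
grip_width: 67.0
grasp_force: 0.0
```

Call:
arm_command([
  {"fingers": 0.04, "x": -0.0008, "y": -0.0007, "z": 0.0105, "roll": 0},
  {"fingers": 0.03, "x": 0, "y": 0, "z": 0.01, "roll": 0},
  {"fingers": 0.03, "x": 0, "y": 0, "z": 0, "roll": 0},
  {"fingers": 0.03, "x": 0, "y": 0, "z": 0, "roll": 0},
  {"fingers": 0.02, "x": 0, "y": 0, "z": 0, "roll": 0},
])

```text
time_s: 3.22
tcp_pos: [411.3, 147.1, 28.8]
eef_rot: [[-0.204, 0.979, -0.001], [0.979, 0.204, -0.0], [-0.0, -0.001, -1.0]]
force: [-0.3, -0.6, 0.4]
grip_width: 33.9
grasp_force: 0.0
```

Call:
arm_command([
  {"fingers": 0.015, "x": 0, "y": 0, "z": 0, "roll": 0},
  {"fingers": 0.0, "x": 0, "y": 0, "z": 0, "roll": 0},
  {"fingers": 0.0, "x": 0, "y": 0, "z": 0, "roll": 0},
  {"fingers": 0.0, "x": 0, "y": 0, "z": 0, "roll": 0},
  {"fingers": 0.0, "x": 0, "y": 0, "z": 0, "roll": 0},
])

```text
time_s: 3.63
tcp_pos: [412.0, 147.3, 29.5]
eef_rot: [[-0.204, 0.979, 0.001], [0.979, 0.204, 0.0], [-0.0, 0.001, -1.0]]
force: [0.7, 0.4, 1.0]
grip_width: 10.2
grasp_force: 30.0
```

Call:
arm_command([
  {"fingers": 0.0, "x": 0, "y": 0, "z": 0, "roll": 0},
  {"fingers": 0.0, "x": 0, "y": 0, "z": 0, "roll": 0},
  {"fingers": 0.0, "x": 0, "y": 0, "z": 0, "roll": 0},
  {"fingers": 0.0, "x": 0, "y": 0, "z": 0, "roll": 0},
  {"fingers": 0.0, "x": 0, "y": 0, "z": 0, "roll": 0},
])

```text
time_s: 4.05
tcp_pos: [412.0, 147.3, 29.5]
eef_rot: [[-0.204, 0.979, 0.001], [0.979, 0.204, 0.0], [0.0, 0.001, -1.0]]
force: [1.8, 0.4, 1.9]
grip_width: 9.7
grasp_force: 30.0
```

Call:
arm_command([
  {"fingers": 0.0, "x": 0, "y": 0, "z": -0.018, "roll": 0},
  {"fingers": 0.0, "x": 0, "y": 0, "z": -0.026, "roll": 0.1},
  {"fingers": 0.0, "x": 0, "y": 0, "z": -0.026, "roll": 0.11},
  {"fingers": 0.0, "x": 0, "y": 0, "z": -0.026, "roll": 0.11},
  {"fingers": 0.0, "x": 0, "y": 0, "z": -0.026, "roll": 0.11},
])

```text
time_s: 4.47
tcp_pos: [410.1, 146.9, 151.0]
eef_rot: [[0.228, 0.974, -0.003], [0.974, -0.228, -0.001], [-0.001, -0.003, -1.0]]
force: [1.2, -0.1, -2.4]
grip_width: 9.9
grasp_force: 30.0
```

Call:
arm_command([
  {"fingers": 0.0, "x": 0, "y": 0, "z": 0, "roll": 0.11},
  {"fingers": 0.0, "x": -0.0138, "y": 0.0192, "z": 0, "roll": 0},
  {"fingers": 0.0, "x": -0.0138, "y": 0.0192, "z": 0, "roll": 0},
  {"fingers": 0.0, "x": -0.0138, "y": 0.0192, "z": 0, "roll": 0},
  {"fingers": 0.0, "x": -0.0138, "y": 0.0192, "z": 0, "roll": 0},
])

```text
time_s: 4.88
tcp_pos: [465.1, 69.0, 149.9]
eef_rot: [[0.328, 0.945, -0.003], [0.945, -0.328, 0.0], [-0.001, -0.003, -1.0]]
force: [0.9, 0.6, -1.5]
grip_width: 9.7
grasp_force: 30.0
```

Call:
arm_command([
  {"fingers": 0.0, "x": -0.0138, "y": 0.0192, "z": 0, "roll": 0},
  {"fingers": 0.0, "x": -0.0138, "y": 0.0192, "z": 0, "roll": 0},
  {"fingers": 0.0, "x": -0.0138, "y": 0.0192, "z": 0, "roll": 0},
  {"fingers": 0.0, "x": -0.0138, "y": 0.0192, "z": 0, "roll": 0},
  {"fingers": 0.0, "x": -0.0138, "y": 0.0192, "z": 0, "roll": 0},
])

```text
time_s: 5.3
tcp_pos: [533.1, -27.7, 149.6]
eef_rot: [[0.329, 0.944, -0.004], [0.944, -0.329, 0.001], [-0.0, -0.004, -1.0]]
force: [0.9, -0.1, -1.2]
grip_width: 9.7
grasp_force: 30.0
```

Call:
arm_command([
  {"fingers": 0.0, "x": -0.0138, "y": 0.0192, "z": 0, "roll": 0},
  {"fingers": 0.0, "x": -0.0138, "y": 0.0192, "z": 0, "roll": 0},
  {"fingers": 0.0, "x": -0.0138, "y": 0.0192, "z": 0, "roll": 0},
  {"fingers": 0.0, "x": 0, "y": 0, "z": 0, "roll": 0},
  {"fingers": 0.0, "x": 0, "y": 0, "z": 0, "roll": 0},
])

```text
time_s: 5.72
tcp_pos: [573.9, -85.4, 149.6]
eef_rot: [[0.33, 0.944, -0.003], [0.944, -0.33, 0.001], [-0.0, -0.004, -1.0]]
force: [-0.6, 0.7, -2.1]
grip_width: 9.8
grasp_force: 30.0
```

Call:
arm_command([
  {"fingers": 0.0, "x": 0, "y": 0, "z": 0, "roll": 0},
  {"fingers": 0.0, "x": 0, "y": 0, "z": 0, "roll": 0},
  {"fingers": 0.0, "x": 0, "y": 0, "z": 0, "roll": 0},
  {"fingers": 0.0, "x": 0, "y": 0, "z": 0, "roll": 0},
  {"fingers": 0.0, "x": 0, "y": 0, "z": 0, "roll": 0},
])

```text
time_s: 6.13
tcp_pos: [574.4, -84.4, 151.2]
eef_rot: [[0.328, 0.945, -0.0], [0.945, -0.328, 0.0], [0.0, -0.0, -1.0]]
force: [-0.6, -0.5, -1.3]
grip_width: 9.7
grasp_force: 30.0
```

```bash
python3 - <<'E'
from cell import manip
import cv2
from h import *
f=manip.grab_frame("top");g=manip.grab_frame("side")
s=manip.sense();print(s["tcp_pos"],s["eef_rot"],s["force"])
a=cv2.resize(f["frame"][215:295,350:470,::-1],None,fx=6.5,fy=6.5,interpolation=cv2.INTER_CUBIC)
cv2.imwrite("pics/c.png",cv2.convertScaleAbs(a,alpha=1.7))
E
```

```text
[574.58530937 -84.60025058 151.33980509] [[ 3.28311193e-01  9.44569582e-01  2.54590235e-04]
 [ 9.44569616e-01 -3.28311189e-01 -5.96031414e-05]
 [ 2.72855083e-05  2.60046579e-04 -9.99999966e-01]] [ 0.41328109 -0.62759418 -1.28405184]
```

View pics/c.png

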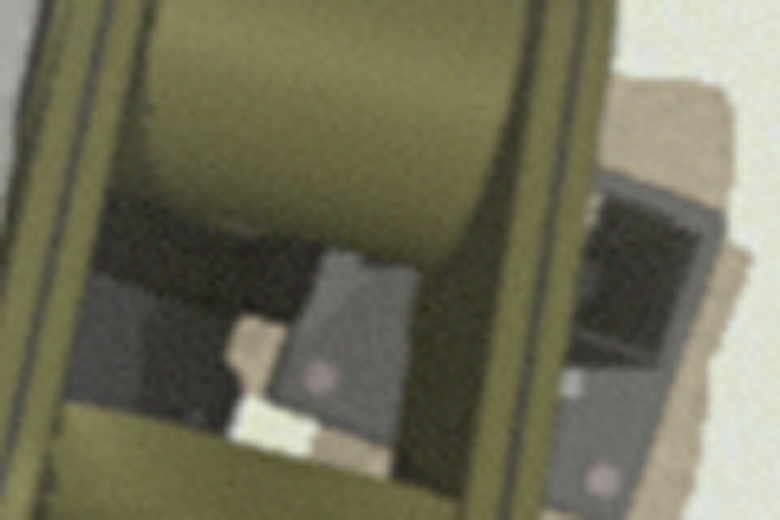

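The arm hides the claws in this view: the channel is at (640,280) and the claws can't be seen. So I'll insert by feel.

Call:
arm_command([
  {"fingers": 0.0, "x": -0.004, "y": 0.0006, "z": 0, "roll": 0},
  {"fingers": 0.0, "x": -0.004, "y": 0, "z": 0, "roll": 0},
  {"fingers": 0.0, "x": -0.003, "y": 0, "z": 0, "roll": 0},
  {"fingers": 0.0, "x": -0.001, "y": 0, "z": 0, "roll": 0},
  {"fingers": 0.0, "x": 0, "y": 0, "z": 0, "roll": 0},
])

```text
time_s: 6.65
tcp_pos: [571.2, -96.9, 151.1]
eef_rot: [[0.329, 0.944, -0.0], [0.944, -0.329, 0.0], [-0.0, -0.0, -1.0]]
force: [0.6, -0.4, -1.7]
grip_width: 9.7
grasp_force: 30.0
```

Call:
arm_command([
  {"fingers": 0.0, "x": -0.001, "y": 0, "z": 0, "roll": 0},
  {"fingers": 0.0, "x": -0.001, "y": 0, "z": 0, "roll": 0},
  {"fingers": 0.0, "x": -0.001, "y": 0, "z": 0, "roll": 0},
  {"fingers": 0.0, "x": -0.001, "y": 0, "z": 0, "roll": 0},
  {"fingers": 0.0, "x": 0, "y": 0, "z": 0, "roll": 0},
])

```text
time_s: 7.07
tcp_pos: [569.9, -100.4, 151.1]
eef_rot: [[0.329, 0.944, -0.0], [0.944, -0.329, -0.0], [-0.0, -0.0, -1.0]]
force: [0.8, 0.2, -1.8]
grip_width: 9.7
grasp_force: 30.0
```

Call:
arm_command([
  {"fingers": 0.0, "x": -0.001, "y": 0, "z": 0, "roll": 0},
  {"fingers": 0.0, "x": -0.001, "y": 0, "z": 0, "roll": 0},
  {"fingers": 0.0, "x": -0.001, "y": 0, "z": 0, "roll": 0},
  {"fingers": 0.0, "x": 0, "y": 0, "z": 0, "roll": 0},
  {"fingers": 0.0, "x": 0, "y": 0, "z": 0, "roll": 0},
])

```text
time_s: 7.48
tcp_pos: [569.0, -103.1, 151.2]
eef_rot: [[0.329, 0.944, 0.0], [0.944, -0.329, -0.0], [-0.0, 0.0, -1.0]]
force: [-0.3, -0.6, -1.9]
grip_width: 9.9
grasp_force: 30.0
```

Call:
arm_command([
  {"fingers": 0.0, "x": -0.001, "y": 0, "z": 0, "roll": 0},
  {"fingers": 0.0, "x": -0.001, "y": 0, "z": 0, "roll": 0},
  {"fingers": 0.0, "x": -0.001, "y": 0, "z": 0, "roll": 0},
  {"fingers": 0.0, "x": 0, "y": 0, "z": 0, "roll": 0},
  {"fingers": 0.0, "x": 0, "y": 0, "z": 0, "roll": 0},
])

```text
time_s: 7.9
tcp_pos: [568.0, -106.0, 151.2]
eef_rot: [[0.329, 0.944, 0.0], [0.944, -0.329, 0.0], [0.0, 0.0, -1.0]]
force: [-0.1, 0.3, -2.4]
grip_width: 9.9
grasp_force: 30.0
```

Call:
arm_command([
  {"fingers": 0.0, "x": -0.001, "y": 0, "z": 0, "roll": 0},
  {"fingers": 0.0, "x": -0.001, "y": 0, "z": 0, "roll": 0},
  {"fingers": 0.0, "x": -0.001, "y": 0, "z": 0, "roll": 0},
  {"fingers": 0.0, "x": 0, "y": 0, "z": 0, "roll": 0},
  {"fingers": 0.0, "x": 0, "y": 0, "z": 0, "roll": 0},
])

```text
time_s: 8.32
tcp_pos: [567.0, -108.8, 151.1]
eef_rot: [[0.329, 0.944, -0.0], [0.944, -0.329, -0.0], [-0.0, -0.0, -1.0]]
force: [0.1, -0.5, -2.1]
grip_width: 9.7
grasp_force: 30.0
```

Call:
arm_command([
  {"fingers": 0.0, "x": -0.001, "y": 0, "z": 0, "roll": 0},
  {"fingers": 0.0, "x": -0.001, "y": 0, "z": 0, "roll": 0},
  {"fingers": 0.0, "x": -0.001, "y": 0, "z": 0, "roll": 0},
  {"fingers": 0.0, "x": 0, "y": 0, "z": 0, "roll": 0},
  {"fingers": 0.0, "x": 0, "y": 0, "z": 0, "roll": 0},
])

```text
time_s: 8.73
tcp_pos: [566.0, -111.6, 151.1]
eef_rot: [[0.329, 0.944, 0.0], [0.944, -0.329, -0.0], [0.0, 0.0, -1.0]]
force: [-0.3, 0.1, -1.1]
grip_width: 9.7
grasp_force: 30.0
```

Call:
arm_command([
  {"fingers": 0.0, "x": -0.001, "y": 0, "z": 0, "roll": 0},
  {"fingers": 0.0, "x": 0, "y": 0, "z": 0, "roll": 0},
  {"fingers": 0.0, "x": 0, "y": 0, "z": 0, "roll": 0},
  {"fingers": 0.0, "x": 0, "y": 0, "z": 0, "roll": 0},
  {"fingers": 0.0, "x": 0, "y": 0, "z": 0, "roll": 0},
])

```text
time_s: 9.15
tcp_pos: [565.7, -112.5, 151.1]
eef_rot: [[0.329, 0.944, -0.0], [0.944, -0.329, 0.0], [0.0, -0.0, -1.0]]
force: [0.5, 0.2, -2.6]
grip_width: 10.0
grasp_force: 30.0
```

Call:
arm_command([
  {"fingers": 0.0, "x": -0.001, "y": 0, "z": 0, "roll": 0},
  {"fingers": 0.0, "x": 0, "y": 0, "z": 0, "roll": 0},
  {"fingers": 0.0, "x": 0, "y": 0, "z": 0, "roll": 0},
  {"fingers": 0.0, "x": 0, "y": 0, "z": 0, "roll": 0},
  {"fingers": 0.0, "x": 0, "y": 0, "z": 0, "roll": 0},
])

```text
time_s: 9.57
tcp_pos: [565.4, -113.5, 151.2]
eef_rot: [[0.329, 0.944, 0.0], [0.944, -0.329, 0.0], [0.0, 0.0, -1.0]]
force: [0.7, -0.2, -2.2]
grip_width: 9.8
grasp_force: 30.0
```

Call:
arm_command([
  {"fingers": 0.0, "x": -0.0005, "y": 0, "z": 0, "roll": 0},
  {"fingers": 0.0, "x": 0, "y": 0, "z": 0, "roll": 0},
  {"fingers": 0.0, "x": 0, "y": 0, "z": 0, "roll": 0},
  {"fingers": 0.0, "x": 0, "y": 0, "z": 0, "roll": 0},
  {"fingers": 0.0, "x": 0, "y": 0, "z": 0, "roll": 0},
])

```text
time_s: 9.98
tcp_pos: [565.2, -113.9, 151.2]
eef_rot: [[0.329, 0.944, 0.0], [0.944, -0.329, 0.0], [0.0, 0.0, -1.0]]
force: [0.3, 0.7, -2.3]
grip_width: 10.1
grasp_force: 30.0
```

Call:
arm_command([
  {"fingers": 0.0, "x": -0.0005, "y": 0, "z": 0, "roll": 0},
  {"fingers": 0.0, "x": 0, "y": 0, "z": 0, "roll": 0},
  {"fingers": 0.0, "x": 0, "y": 0, "z": 0, "roll": 0},
  {"fingers": 0.0, "x": 0, "y": 0, "z": 0, "roll": 0},
  {"fingers": 0.0, "x": 0, "y": 0, "z": 0, "roll": 0},
])

```text
time_s: 10.4
tcp_pos: [565.1, -114.2, 151.2]
eef_rot: [[0.329, 0.944, 0.0], [0.944, -0.329, 0.0], [0.0, 0.0, -1.0]]
force: [0.9, 2.3, -2.1]
grip_width: 10.1
grasp_force: 30.0
```

Call:
arm_command([
  {"fingers": 0.0, "x": -0.0005, "y": 0, "z": 0, "roll": 0},
  {"fingers": 0.0, "x": 0, "y": 0, "z": 0, "roll": 0},
  {"fingers": 0.0, "x": 0, "y": 0, "z": 0, "roll": 0},
  {"fingers": 0.0, "x": 0, "y": 0, "z": 0, "roll": 0},
  {"fingers": 0.0, "x": 0, "y": 0, "z": 0, "roll": 0},
])

```text
time_s: 10.82
tcp_pos: [565.0, -114.5, 151.2]
eef_rot: [[0.329, 0.944, 0.0], [0.944, -0.329, 0.001], [0.001, 0.0, -1.0]]
force: [1.8, 5.4, -1.0]
grip_width: 10.0
grasp_force: 30.0
```

```bash
python3 - <<'E'
from cell import manip
import cv2
g=manip.grab_frame("side")["frame"]
a=cv2.resize(g[210:400,290:490,::-1],None,fx=3.1,fy=3.1,interpolation=cv2.INTER_CUBIC)
cv2.imwrite("pics/d.png",a)
E
```

```text
(no output)
```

View pics/d.png

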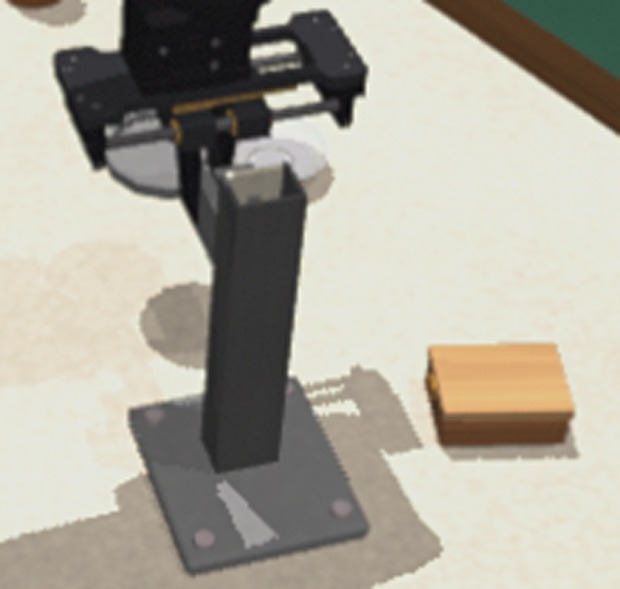

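Contact came where the back plate should meet the strip, about 5.7 N along +x of the stand. The claws are in, and the side view shows the bracket against the channel at (215,200). I'll back off slightly and lower.

Call:
arm_command([
  {"fingers": 0.0, "x": 0.0007, "y": 0, "z": 0, "roll": 0},
  {"fingers": 0.0, "x": 0, "y": 0, "z": 0.0015, "roll": 0},
  {"fingers": 0.0, "x": 0, "y": 0, "z": 0.0015, "roll": 0},
  {"fingers": 0.0, "x": 0, "y": 0, "z": 0.001, "roll": 0},
  {"fingers": 0.0, "x": 0, "y": 0, "z": 0, "roll": 0},
])

```text
time_s: 11.28
tcp_pos: [565.1, -114.3, 146.9]
eef_rot: [[0.329, 0.944, 0.0], [0.944, -0.329, -0.0], [-0.0, 0.0, -1.0]]
force: [2.0, 3.4, -1.1]
grip_width: 9.8
grasp_force: 30.0
```

Call:
arm_command([
  {"fingers": 0.0, "x": 0, "y": 0, "z": 0.001, "roll": 0},
  {"fingers": 0.0, "x": 0, "y": 0, "z": 0.001, "roll": 0},
  {"fingers": 0.0, "x": 0, "y": 0, "z": 0.001, "roll": 0},
  {"fingers": 0.0, "x": 0, "y": 0, "z": 0, "roll": 0},
  {"fingers": 0.0, "x": 0, "y": 0, "z": 0, "roll": 0},
])

```text
time_s: 11.7
tcp_pos: [565.0, -114.2, 143.9]
eef_rot: [[0.329, 0.944, -0.0], [0.944, -0.329, 0.0], [-0.0, -0.0, -1.0]]
force: [1.3, 2.4, -1.2]
grip_width: 9.8
grasp_force: 30.0
```

Call:
arm_command([
  {"fingers": 0.0, "x": 0, "y": 0, "z": 0.001, "roll": 0},
  {"fingers": 0.0, "x": 0, "y": 0, "z": 0, "roll": 0},
  {"fingers": 0.0, "x": 0, "y": 0, "z": 0.001, "roll": 0},
  {"fingers": 0.0, "x": 0, "y": 0, "z": 0, "roll": 0},
  {"fingers": 0.0, "x": 0, "y": 0, "z": 0, "roll": 0},
])

```text
time_s: 12.12
tcp_pos: [565.1, -114.2, 142.1]
eef_rot: [[0.329, 0.944, -0.0], [0.944, -0.329, -0.0], [-0.0, -0.0, -1.0]]
force: [2.1, 2.9, -1.1]
grip_width: 10.0
grasp_force: 30.0
```

Call:
arm_command([
  {"fingers": 0.0, "x": 0, "y": 0, "z": 0.001, "roll": 0},
  {"fingers": 0.0, "x": 0, "y": 0, "z": 0, "roll": 0},
  {"fingers": 0.0, "x": 0, "y": 0, "z": 0.001, "roll": 0},
  {"fingers": 0.0, "x": 0, "y": 0, "z": 0, "roll": 0},
  {"fingers": 0.0, "x": 0, "y": 0, "z": 0, "roll": 0},
])

```text
time_s: 12.53
tcp_pos: [565.5, -114.4, 140.9]
eef_rot: [[0.329, 0.944, 0.001], [0.944, -0.329, -0.001], [-0.0, 0.001, -1.0]]
force: [1.0, 3.5, 3.7]
grip_width: 9.9
grasp_force: 30.0
```

Contact with the catch at TCP z≈141, a drop of 10 mm. I'll let go, rise, and go to the pad with closed fingers.

Call:
arm_command([
  {"fingers": 0.01, "x": 0, "y": 0, "z": -0.0005, "roll": 0},
  {"fingers": 0.02, "x": 0, "y": 0, "z": 0, "roll": 0},
  {"fingers": 0.04, "x": 0, "y": 0, "z": 0, "roll": 0},
  {"fingers": 0.04, "x": 0, "y": 0, "z": 0, "roll": 0},
  {"fingers": 0.04, "x": 0, "y": 0, "z": 0, "roll": 0},
])

```text
time_s: 12.95
tcp_pos: [564.7, -114.5, 140.1]
eef_rot: [[0.329, 0.944, -0.001], [0.944, -0.329, -0.0], [-0.0, -0.001, -1.0]]
force: [-0.2, -0.1, -0.3]
grip_width: 31.4
grasp_force: 0.0
```

Call:
arm_command([
  {"fingers": 0.04, "x": 0, "y": 0, "z": -0.01, "roll": 0},
  {"fingers": 0.04, "x": 0, "y": 0, "z": -0.02, "roll": 0},
  {"fingers": 0.04, "x": 0, "y": 0, "z": -0.025, "roll": 0},
  {"fingers": 0.04, "x": 0, "y": 0, "z": -0.025, "roll": 0},
  {"fingers": 0.04, "x": 0, "y": 0, "z": -0.02, "roll": 0},
])

```text
time_s: 13.37
tcp_pos: [565.5, -114.5, 243.5]
eef_rot: [[0.329, 0.944, 0.002], [0.944, -0.329, -0.001], [-0.0, 0.002, -1.0]]
force: [0.7, -0.5, 0.1]
grip_width: 39.7
grasp_force: 0.0
```

Call:
arm_command([
  {"fingers": 0.0, "x": 0, "y": 0, "z": 0, "roll": 0},
  {"fingers": 0.0, "x": 0, "y": 0, "z": 0, "roll": 0},
  {"fingers": 0.0, "x": 0, "y": 0, "z": 0, "roll": 0},
  {"fingers": 0.0, "x": 0, "y": 0, "z": 0, "roll": 0},
  {"fingers": 0.0, "x": 0, "y": 0, "z": 0, "roll": 0},
])

```text
time_s: 13.78
tcp_pos: [564.2, -114.0, 238.7]
eef_rot: [[0.329, 0.944, -0.003], [0.944, -0.329, 0.001], [-0.0, -0.003, -1.0]]
force: [0.1, -1.2, -0.3]
grip_width: 12.2
grasp_force: 0.0
```

```bash
python3 - <<'E'
from cell import manip
import cv2
w=manip.grab_frame("wrist")["frame"][:,:,::-1]
g=manip.grab_frame("side")["frame"][210:400,290:490,::-1]
a=cv2.resize(w,(400,300)); b=cv2.resize(g,(400,380),interpolation=cv2.INTER_CUBIC)
import numpy as np
c=np.zeros((380,800,3),np.uint8);c[:300,:400]=a;c[:,400:]=b
cv2.imwrite("pics/e.png",c);print(manip.sense()["tcp_pos"],manip.sense()["force"])
E
```

```text
[ 564.52587447 -114.05699589  239.17121802] [ 0.19363576 -0.18855157 -0.522345  ]
```

View pics/e.png

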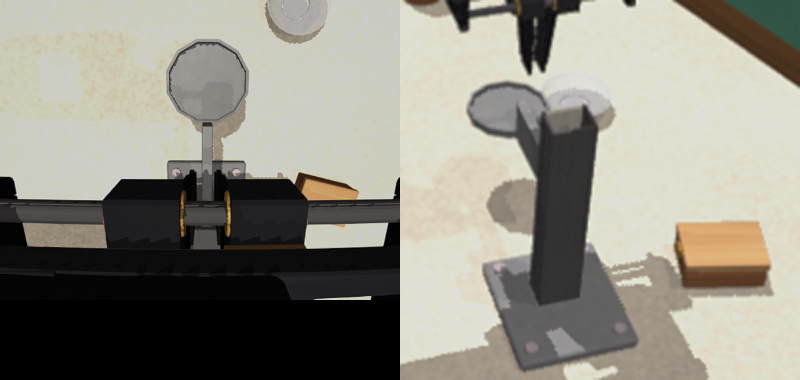

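The bracket hangs level on the stand, with its tray at (208,80) in the wrist view and (508,108) in the side view. Moving over the pad.

Call:
arm_command([
  {"fingers": 0.0, "x": -0.015, "y": 0, "z": 0, "roll": 0},
  {"fingers": 0.0, "x": -0.02, "y": 0, "z": 0, "roll": 0},
  {"fingers": 0.0, "x": -0.016, "y": 0, "z": 0, "roll": 0},
  {"fingers": 0.0, "x": -0.009, "y": 0, "z": 0, "roll": 0},
  {"fingers": 0.0, "x": 0, "y": 0, "z": 0, "roll": 0},
])

```text
time_s: 14.3
tcp_pos: [544.8, -172.1, 240.1]
eef_rot: [[0.331, 0.944, -0.001], [0.944, -0.331, 0.0], [-0.0, -0.001, -1.0]]
force: [0.6, -0.0, -0.7]
grip_width: 0.4
grasp_force: 0.0
```

Call:
arm_command([
  {"fingers": 0.0, "x": 0, "y": 0, "z": 0.006, "roll": 0},
  {"fingers": 0.0, "x": 0, "y": 0, "z": 0.004, "roll": 0},
  {"fingers": 0.0, "x": 0, "y": 0, "z": 0.002, "roll": 0},
  {"fingers": 0.0, "x": 0, "y": 0, "z": 0, "roll": 0},
  {"fingers": 0.0, "x": 0, "y": 0, "z": 0, "roll": 0},
])

```text
time_s: 14.72
tcp_pos: [545.4, -170.3, 228.2]
eef_rot: [[0.328, 0.945, -0.001], [0.945, -0.328, 0.0], [0.0, -0.001, -1.0]]
force: [-0.1, -0.3, -0.2]
grip_width: 0.6
grasp_force: 0.0
```

Call:
arm_command([
  {"fingers": 0.0, "x": 0, "y": 0, "z": 0.001, "roll": 0},
  {"fingers": 0.0, "x": 0, "y": 0, "z": 0.001, "roll": 0},
  {"fingers": 0.0, "x": 0, "y": 0, "z": 0.001, "roll": 0},
  {"fingers": 0.0, "x": 0, "y": 0, "z": 0, "roll": 0},
  {"fingers": 0.0, "x": 0, "y": 0, "z": 0, "roll": 0},
])

```text
time_s: 15.13
tcp_pos: [545.4, -170.9, 225.6]
eef_rot: [[0.329, 0.944, -0.0], [0.944, -0.329, 0.0], [0.0, -0.0, -1.0]]
force: [-0.7, 0.1, 0.2]
grip_width: 0.4
grasp_force: 0.0
```

Call:
arm_command([
  {"fingers": 0.0, "x": 0, "y": 0, "z": 0.001, "roll": 0},
  {"fingers": 0.0, "x": 0, "y": 0, "z": 0.001, "roll": 0},
  {"fingers": 0.0, "x": 0, "y": 0, "z": 0.001, "roll": 0},
  {"fingers": 0.0, "x": 0, "y": 0, "z": 0.001, "roll": 0},
  {"fingers": 0.0, "x": 0, "y": 0, "z": 0, "roll": 0},
])

```text
time_s: 15.55
tcp_pos: [545.2, -170.8, 221.3]
eef_rot: [[0.329, 0.944, -0.0], [0.944, -0.329, 0.0], [0.0, -0.001, -1.0]]
force: [0.3, -1.2, -0.3]
grip_width: 0.3
grasp_force: 0.0
```

Call:
arm_command([
  {"fingers": 0.0, "x": 0, "y": 0, "z": 0.001, "roll": 0},
  {"fingers": 0.0, "x": 0, "y": 0, "z": 0, "roll": 0},
  {"fingers": 0.0, "x": 0, "y": 0, "z": 0.001, "roll": 0},
  {"fingers": 0.0, "x": 0, "y": 0, "z": 0, "roll": 0},
  {"fingers": 0.0, "x": 0, "y": 0, "z": 0, "roll": 0},
])

```text
time_s: 15.97
tcp_pos: [545.4, -170.9, 219.6]
eef_rot: [[0.329, 0.944, -0.0], [0.944, -0.329, 0.0], [-0.0, -0.0, -1.0]]
force: [-0.4, -0.3, 1.1]
grip_width: 0.1
grasp_force: 0.0
```

Call:
arm_command([
  {"fingers": 0.0, "x": 0, "y": 0, "z": 0.0005, "roll": 0},
  {"fingers": 0.0, "x": 0, "y": 0, "z": 0, "roll": 0},
  {"fingers": 0.0, "x": 0, "y": 0, "z": 0.0005, "roll": 0},
  {"fingers": 0.0, "x": 0, "y": 0, "z": 0, "roll": 0},
  {"fingers": 0.0, "x": 0, "y": 0, "z": 0, "roll": 0},
])

```text
time_s: 16.38
tcp_pos: [545.5, -170.9, 219.0]
eef_rot: [[0.329, 0.944, 0.0], [0.944, -0.329, -0.0], [-0.0, 0.0, -1.0]]
force: [0.0, 0.4, 1.1]
grip_width: 0.4
grasp_force: 0.7
```

Call:
arm_command([
  {"fingers": 0.0, "x": 0, "y": 0, "z": 0.0005, "roll": 0},
  {"fingers": 0.0, "x": 0, "y": 0, "z": 0, "roll": 0},
  {"fingers": 0.0, "x": 0, "y": 0, "z": 0.0005, "roll": 0},
  {"fingers": 0.0, "x": 0, "y": 0, "z": 0, "roll": 0},
  {"fingers": 0.0, "x": 0, "y": 0, "z": 0, "roll": 0},
])

```text
time_s: 16.8
tcp_pos: [545.8, -171.0, 218.7]
eef_rot: [[0.329, 0.944, 0.001], [0.944, -0.329, -0.001], [-0.0, 0.001, -1.0]]
force: [0.4, 0.7, 3.9]
grip_width: 0.5
grasp_force: 2.5
```

Call:
arm_command([
  {"fingers": 0.0, "x": 0, "y": 0, "z": 0.0005, "roll": 0},
  {"fingers": 0.0, "x": 0, "y": 0, "z": 0, "roll": 0},
  {"fingers": 0.0, "x": 0, "y": 0, "z": 0, "roll": 0},
  {"fingers": 0.0, "x": 0, "y": 0, "z": 0, "roll": 0},
  {"fingers": 0.0, "x": 0, "y": 0, "z": 0, "roll": 0},
])

```text
time_s: 17.22
tcp_pos: [545.9, -171.1, 218.6]
eef_rot: [[0.329, 0.944, 0.002], [0.944, -0.329, -0.001], [-0.0, 0.002, -1.0]]
force: [-1.3, 1.4, 5.8]
grip_width: 0.6
grasp_force: 3.1
```

Call:
arm_command([
  {"fingers": 0.0, "x": 0, "y": 0, "z": 0.0005, "roll": 0},
  {"fingers": 0.0, "x": 0, "y": 0, "z": 0, "roll": 0},
  {"fingers": 0.0, "x": 0, "y": 0, "z": 0, "roll": 0},
  {"fingers": 0.0, "x": 0, "y": 0, "z": 0, "roll": 0},
  {"fingers": 0.0, "x": 0, "y": 0, "z": 0, "roll": 0},
])

```text
time_s: 17.63
tcp_pos: [546.0, -171.1, 218.2]
eef_rot: [[0.329, 0.944, 0.002], [0.944, -0.329, -0.001], [-0.0, 0.002, -1.0]]
force: [-0.0, 0.9, 6.4]
grip_width: 0.5
grasp_force: 3.1
```

Call:
arm_command([
  {"fingers": 0.0, "x": 0, "y": 0, "z": 0.0005, "roll": 0},
  {"fingers": 0.0, "x": 0, "y": 0, "z": 0, "roll": 0},
  {"fingers": 0.0, "x": 0, "y": 0, "z": 0, "roll": 0},
  {"fingers": 0.0, "x": 0, "y": 0, "z": 0, "roll": 0},
  {"fingers": 0.0, "x": 0, "y": 0, "z": 0, "roll": 0},
])

```text
time_s: 18.05
tcp_pos: [546.1, -171.1, 217.5]
eef_rot: [[0.329, 0.944, 0.002], [0.944, -0.329, -0.001], [-0.0, 0.002, -1.0]]
force: [-0.8, 0.4, 5.9]
grip_width: 0.6
grasp_force: 2.9
```

Force is holding at about 6 N while the pad moves down, so the catch is yielding. Continuing.

Call:
arm_command([
  {"fingers": 0.0, "x": 0, "y": 0, "z": 0.0005, "roll": 0},
  {"fingers": 0.0, "x": 0, "y": 0, "z": 0, "roll": 0},
  {"fingers": 0.0, "x": 0, "y": 0, "z": 0.0005, "roll": 0},
  {"fingers": 0.0, "x": 0, "y": 0, "z": 0, "roll": 0},
  {"fingers": 0.0, "x": 0, "y": 0, "z": 0, "roll": 0},
])

```text
time_s: 18.47
tcp_pos: [545.8, -171.1, 215.8]
eef_rot: [[0.329, 0.944, 0.001], [0.944, -0.329, -0.001], [-0.0, 0.002, -1.0]]
force: [-0.4, -1.2, 4.4]
grip_width: 0.6
grasp_force: 2.0
```

Call:
arm_command([
  {"fingers": 0.0, "x": 0, "y": 0, "z": 0.0005, "roll": 0},
  {"fingers": 0.0, "x": 0, "y": 0, "z": 0, "roll": 0},
  {"fingers": 0.0, "x": 0, "y": 0, "z": 0.0005, "roll": 0},
  {"fingers": 0.0, "x": 0, "y": 0, "z": 0, "roll": 0},
  {"fingers": 0.0, "x": 0, "y": 0, "z": 0, "roll": 0},
])

```text
time_s: 18.88
tcp_pos: [545.2, -170.8, 213.6]
eef_rot: [[0.329, 0.944, -0.001], [0.944, -0.329, 0.0], [-0.0, -0.001, -1.0]]
force: [0.8, -0.6, 1.6]
grip_width: 0.1
grasp_force: 0.9
```

Call:
arm_command([
  {"fingers": 0.0, "x": 0, "y": 0, "z": 0.001, "roll": 0},
  {"fingers": 0.0, "x": 0, "y": 0, "z": 0, "roll": 0},
  {"fingers": 0.0, "x": 0, "y": 0, "z": 0.001, "roll": 0},
  {"fingers": 0.0, "x": 0, "y": 0, "z": 0, "roll": 0},
  {"fingers": 0.0, "x": 0, "y": 0, "z": 0, "roll": 0},
])

```text
time_s: 19.3
tcp_pos: [544.9, -170.6, 211.3]
eef_rot: [[0.329, 0.944, -0.001], [0.944, -0.329, 0.001], [0.0, -0.002, -1.0]]
force: [0.3, 1.4, 0.7]
grip_width: 0.5
grasp_force: 0.0
```

Call:
arm_command([
  {"fingers": 0.0, "x": 0, "y": 0, "z": 0.001, "roll": 0},
  {"fingers": 0.0, "x": 0, "y": 0, "z": 0, "roll": 0},
  {"fingers": 0.0, "x": 0, "y": 0, "z": 0.0005, "roll": 0},
  {"fingers": 0.0, "x": 0, "y": 0, "z": 0, "roll": 0},
  {"fingers": 0.0, "x": 0, "y": 0, "z": 0, "roll": 0},
])

```text
time_s: 19.72
tcp_pos: [545.4, -170.9, 210.6]
eef_rot: [[0.329, 0.944, -0.0], [0.944, -0.329, 0.0], [0.0, -0.0, -1.0]]
force: [-0.0, 0.4, 0.4]
grip_width: 0.4
grasp_force: 0.0
```

Call:
arm_command([
  {"fingers": 0.0, "x": 0, "y": 0, "z": 0.0005, "roll": 0},
  {"fingers": 0.0, "x": 0, "y": 0, "z": 0, "roll": 0},
  {"fingers": 0.0, "x": 0, "y": 0, "z": 0.0005, "roll": 0},
  {"fingers": 0.0, "x": 0, "y": 0, "z": 0, "roll": 0},
  {"fingers": 0.0, "x": 0, "y": 0, "z": 0, "roll": 0},
])

```text
time_s: 20.13
tcp_pos: [545.4, -170.9, 209.7]
eef_rot: [[0.329, 0.944, 0.0], [0.944, -0.329, -0.0], [-0.0, 0.0, -1.0]]
force: [0.5, 0.4, 0.7]
grip_width: 0.4
grasp_force: 0.1
```

Call:
arm_command([
  {"fingers": 0.0, "x": 0, "y": 0, "z": 0.0005, "roll": 0},
  {"fingers": 0.0, "x": 0, "y": 0, "z": 0, "roll": 0},
  {"fingers": 0.0, "x": 0, "y": 0, "z": 0.0005, "roll": 0},
  {"fingers": 0.0, "x": 0, "y": 0, "z": 0, "roll": 0},
  {"fingers": 0.0, "x": 0, "y": 0, "z": 0, "roll": 0},
])

```text
time_s: 20.55
tcp_pos: [545.8, -171.0, 209.6]
eef_rot: [[0.329, 0.944, 0.001], [0.944, -0.329, -0.0], [-0.0, 0.001, -1.0]]
force: [-2.3, 0.1, 5.2]
grip_width: 0.5
grasp_force: 2.6
```

Call:
arm_command([
  {"fingers": 0.0, "x": 0, "y": 0, "z": 0.0005, "roll": 0},
  {"fingers": 0.0, "x": 0, "y": 0, "z": 0, "roll": 0},
  {"fingers": 0.0, "x": 0, "y": 0, "z": 0, "roll": 0},
  {"fingers": 0.0, "x": 0, "y": 0, "z": 0, "roll": 0},
  {"fingers": 0.0, "x": 0, "y": 0, "z": 0, "roll": 0},
])

```text
time_s: 20.97
tcp_pos: [545.9, -171.1, 209.5]
eef_rot: [[0.329, 0.944, 0.002], [0.944, -0.329, -0.001], [-0.0, 0.002, -1.0]]
force: [-0.6, 0.6, 6.6]
grip_width: 0.3
grasp_force: 3.4
```

Call:
arm_command([
  {"fingers": 0.0, "x": 0, "y": 0, "z": -0.003, "roll": 0},
  {"fingers": 0.0, "x": 0, "y": 0, "z": -0.01, "roll": 0},
  {"fingers": 0.0, "x": 0, "y": 0, "z": -0.02, "roll": 0},
  {"fingers": 0.0, "x": 0, "y": 0, "z": -0.025, "roll": 0},
  {"fingers": 0.0, "x": 0, "y": 0, "z": -0.025, "roll": 0},
])

```text
time_s: 21.38
tcp_pos: [544.8, -170.6, 291.1]
eef_rot: [[0.329, 0.944, -0.002], [0.944, -0.329, 0.001], [0.0, -0.002, -1.0]]
force: [1.2, -0.1, 0.4]
grip_width: 0.2
grasp_force: 0.0
```

Call:
arm_command([
  {"fingers": 0.0, "x": 0.03, "y": 0, "z": -0.015, "roll": 0},
  {"fingers": 0.0, "x": 0.035, "y": 0, "z": -0.015, "roll": 0},
  {"fingers": 0.0, "x": 0.035, "y": 0, "z": 0, "roll": 0},
  {"fingers": 0.0, "x": 0.03, "y": 0, "z": 0, "roll": 0},
  {"fingers": 0.0, "x": 0.02, "y": 0, "z": 0, "roll": 0},
])

```text
time_s: 21.8
tcp_pos: [595.2, -26.8, 321.7]
eef_rot: [[0.327, 0.945, 0.001], [0.945, -0.327, 0.001], [0.001, 0.0, -1.0]]
force: [0.3, -0.3, 0.3]
grip_width: 0.7
grasp_force: 0.0
```

Call:
arm_command([
  {"fingers": 0.0, "x": 0, "y": 0, "z": 0, "roll": 0},
  {"fingers": 0.0, "x": 0, "y": 0, "z": 0, "roll": 0},
  {"fingers": 0.0, "x": 0, "y": 0, "z": 0, "roll": 0},
  {"fingers": 0.0, "x": 0, "y": 0, "z": 0, "roll": 0},
  {"fingers": 0.0, "x": 0, "y": 0, "z": 0, "roll": 0},
])

```text
time_s: 22.22
tcp_pos: [594.4, -30.3, 321.1]
eef_rot: [[0.33, 0.944, -0.0], [0.944, -0.33, -0.0], [-0.0, -0.0, -1.0]]
force: [-0.5, -0.1, 0.8]
grip_width: 0.6
grasp_force: 0.0
```

```bash
python3 - <<'E'
from cell import manip
import cv2, numpy as np
from h import *
gf=manip.grab_frame("side");g=gf["frame"][210:400,290:490,::-1]
t=manip.grab_frame("top")["frame"][200:300,340:480,::-1]
c=np.zeros((400,800,3),np.uint8);c[:380,:400]=cv2.resize(g,(400,380),interpolation=cv2.INTER_CUBIC);c[:286,400:]=cv2.resize(t,(400,286))
cv2.imwrite("pics/f.png",c)
for z in(111,101):
    P=np.array([(150,0,z+10),(0,12,z+91),(30,12,z+91)])@Rz(1.2355).T+[538.5,-190,0]
    print(z,((proj(P,gf)-[290,210])*2).round(0).tolist())
E
```

```text
111 [[107.0, 101.0], [147.0, 136.0], [136.0, 115.0]]
101 [[106.0, 108.0], [146.0, 144.0], [136.0, 123.0]]
```

View pics/f.png

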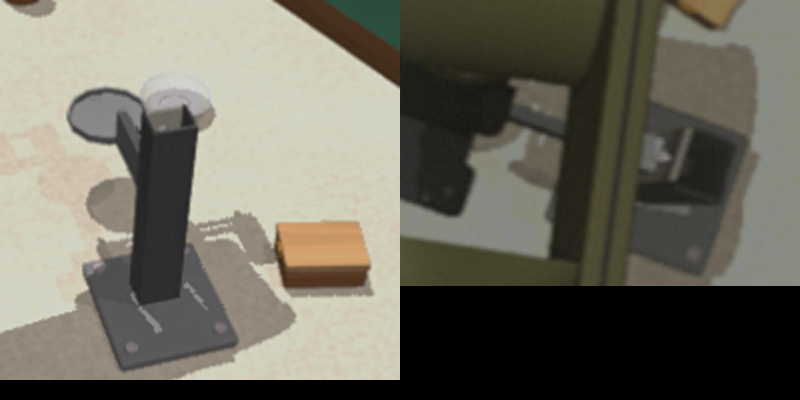

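The tray in the side view went from row ~108 to ~115, which matches a 10 mm drop to home. The bystanders haven't moved and the robot is clear of everything.

```bash
python3 -c "
from cell import manip
print(manip.close_job())"
```

```text
the job is handed in; nothing more can be done
None
```

The bracket hangs fully home in the top two slots, past the catch and released. The press stayed under about 7 N, the jar, dish and slide box were not touched, and the job was handed in at about 22 s.

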